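Make up two jig hardware kits in the workshop

ROBOT

A 6-joint arm with a two-finger parallel gripper is mounted at the origin on the work surface. World frame = base frame: x ahead of the robot, y to its left, z up, the work surface at z = 0. Lengths are in m, angles in rad, forces in N, time in s.
With the tool pointing down it reaches from about 0.425 to 0.95 m from the base axis. Payload 3.5 kg.
Tool frame: the origin (TCP) lies midway between the tips of the shut fingers; the grasp point (between the pads) lies 19 mm behind it; z points along the fingers, y is the line along which they close (so a half turn about z gives the same grasp; the last joint's range is limited). The gripper opens to 85 mm and grips with 20 to 120 N. Pads are 22 mm wide; open, the fingers measure 114 mm over their backs; the gripper's body (76 mm by 85 mm) begins 54 mm behind the grasp point. The pads swing forward as they close: fully open they stand 13 mm farther back than shut.
Start: joints at [0.98, 0.286, 1.577, -0, 1.279, -0.15], TCP at [0.288, 0.61, 0.231] pointing down, gripper open.
Joint ranges: [-2.77, 2.77], [-0.9, 2.22], [0.21, 2.48], [-1.53, 4.67], [0.24, 2.81], [-2.84, 2.84]. Speed limits (rad/s): [2.79, 2.79, 3.14, 3.14, 3.14, 3.14].

INTERFACE

Orientations are given as a unit quaternion [x, y, z, w].
In Python, from plant import ctrl gives the robot as it stands.
- The arm moves only by the tool send_rows, never from a script. Its argument "series" is a list that holds one entry, the list of rows, each a list of 7 numbers: the shift along the tool's x, y, z in cm, then the turn, a rotation vector about the tool's x, y, z in rad, then the opening, from -1 (shut) to 1 (fully open). In form: [[[x, y, z, rx, ry, rz, jaw], ...]]. A call has 1 to 10 rows; each row shifts and turns the commanded pose from where the row before left it, along the tool's axes as they then stand; what a row does not reach is not made up. A row lasts 1/8 s, in which the tool goes at most 62.5 mm and 10.7 degrees, less where a joint would pass 70% of its speed; a pose out of reach is approached as far as the arm can. A call is refused whole if a number of a shift passes 6.25 or a number of a turn 0.188, either way. A call with a gripper value outside its range is refused whole. The fingers move at their own pace and stop on an object; "force" is the grip in N (left out, the last holds). Time passes only in rows, so rows that do not move let the fingers close. It gives the time, the measured TCP pose, the force, the opening and the grip force at its end, in the units of the state.
- ctrl.get_state(): the state, without advancing time (a new reading comes with each control period).
- ctrl.read_camera(name): name is "scene" or "side" or "wrist"; returns a dict with "img" (480x640x3 uint8, red, green, blue), "fx", "fy", "cx", "cy" (pixels), "R" (3x3) and "t" (3): a world point X has camera coordinates R X + t; the wrist camera has in their place "hand_eye" (4x4, takes a point from camera to tool coordinates, whose origin is the TCP and whose axes are the flange's). Camera axes: x right, y down, z forward; pixel columns grow to the right and rows downward; lengths in m; the calibration is good to about 2 mm. A picture is of the moment at which its call begins: read the wrist's pose just before it. There is no depth.
- ctrl.sign_off(): hands the job in; it is judged then, once.
The state is a dict: "time": time; "qpos": joint angles; "dq": joint speeds; "joint_efforts": joint torques, N m; "eef_pos": TCP position; "tcp_rot": TCP orientation; "contact_force": force on the tool from outside, world axes, zero at the start; "wrist_torque": the same for the moment, N m; "opening": opening from 0.0 (shut) to 1.0 (fully open); "finger_force": force on a finger pad.
Only numpy, scipy, OpenCV 4.12 (cv2) and the standard library are available. Lean on these libraries where they do the work, as an engineer would, in place of code of your own. Each camera call takes 0.05 s, during which the arm holds its last target. There are 200 camera calls.

TASK

Make up the two jig kits from the hardware on the bench: the large star knob and the small hex nut go in the two-bay plywood tray; the large hex nut, the small star knob and the slotted wooden stop block go in the three-bay tray, with the block in the long bay. One piece to a bay, each lying flat on the bay's floor the same way up as now, and leave the glue bottle and the tape measure where they are.

Things in the scene. Friction and masses are not known exactly. Their poses are not given: they have to be found in the camera images.
- two_bay_tray: Plywood tray, 94 (x) by 178 (y) mm, two square bays side by side along y. Fixed to the bench. Origin: centre of underside, z up. Floor top at z = 5 mm; lips and dividers 6 mm thick rise to z = 12 mm. Bay centres at (x, y) = (0, +43) and (0, -43) mm; each bay 82 (x) by 80 (y) mm inside.
- three_bay_tray: Plywood tray, 158 (x) by 178 (y) mm, two square bays and one long bay. Fixed to the bench. Origin: centre of underside, z up. Floor top at z = 5 mm; lips and dividers 6 mm thick rise to z = 12 mm. Square bays (82 (x) by 80 (y) mm inside) centred at (x, y) = (-32, +43) and (-32, -43) mm; long bay (58 (x) by 166 (y) mm inside) centred at (44, 0) mm.
- large_nut: Large plain steel hex nut, loose, 55 mm across flats, 64 mm across corners, 29 mm high, 34 mm hole, about 0.36 kg. Origin: centre of its underside, z up. Two of its flats face +x and -x; the others follow every 60 degrees.
- small_nut: Small plain steel hex nut, loose, 36 mm across flats, 42 mm across corners, 22 mm high, 22 mm hole, about 0.11 kg. Origin: centre of its underside, z up. Two of its flats face +x and -x; the others follow every 60 degrees.
- large_knob: Large black six-lobed star knob with a brass centre, loose, 62 mm over the lobes (56 mm gripped across the hollows), 28 mm high: a hub 37 mm across below z = 8 mm, the lobed head above; about 0.09 kg. Origin: centre of its underside, z up. Lobes every 60 degrees from +x; can be gripped at any yaw.
- small_knob: Small black six-lobed star knob with a brass centre, loose, 38 mm over the lobes (34 mm gripped across the hollows), 24 mm high: a hub 23 mm across below z = 6 mm, the lobed head above; about 0.04 kg. Origin: centre of its underside, z up. Lobes every 60 degrees from +x; can be gripped at any yaw.
- stop_block: Light hardwood stop block, loose, 36 mm wide (its x), 90 mm long (its y), 28 mm high, with a slot 10 mm wide and 14 mm deep along the middle of its top; about 0.075 kg. Origin: centre of its underside, z up.
- glue_bottle: Bystander: white glue bottle with an orange cap, 52 mm across, 130 mm tall, standing. Origin: centre of its underside.
- tape_measure: Bystander: yellow tape measure, 70 x 42 mm, 66 mm tall, standing. Origin: centre of its underside.
Not all that is in view belongs to the job. Leave any orange or red look-alike of the large_nut alone.

How it is judged:
By the outcome, as a careful person would: the job done as asked, in the order asked, and still so for the second after the job is handed in, with the robot touching nothing.
It also fails if it takes over 128 s, if anything falls off the work surface, if the arm or the gripper's body presses on something with over 40 N, if the wrist force passes 120 N, or if a joint passes its speed limit or range.

## Working session

There is one attempt and no reset: what is moved stays moved. The work goes in short steps, Python scripts to look and compute and a tool call to move; the robot and the scene stay as the last step left them, time stands still between calls to the robot, and variables do not carry over. Pictures are saved under pics/ and viewed, at most 14 in all, crops included, and the job is handed in when it is done.

Besides the shell and the picture viewer there is one more tool, called after "Request:" as a command line: name --argument value ..., lists and objects as JSON in quotes. send_rows: Moves the arm, as the interface text tells. Its arguments: {"type":"object","properties":{"series":{"type":"array"},"force":{"type":"number"}},"required":["series"]}

```bash
mkdir -p pics; ls; python3 - <<'E'
from plant import ctrl
import cv2,numpy as np
for n in ("scene","side"):
    c=ctrl.read_camera(n); cv2.imwrite(f"pics/{n}0.png",c["img"][:,:,::-1])
    print(n,{k:np.round(c[k],4).tolist() for k in c if k!="img"})
s=ctrl.get_state(); print(s)
E
```

```text
pics
scene {'fx': 450.9004, 'fy': 450.9004, 'cx': 321.5504, 'cy': 241.3255, 'R': [[0.0524, 0.9986, 0.005], [0.784, -0.0381, -0.6195], [-0.6185, 0.0364, -0.7849]], 't': [-0.0375, -0.3541, 1.0656]}
side {'fx': 528.6772, 'fy': 528.6772, 'cx': 326.8434, 'cy': 247.6701, 'R': [[0.9318, -0.3628, -0.002], [-0.237, -0.6044, -0.7606], [0.2748, 0.7092, -0.6492]], 't': [-0.4778, 0.1491, 0.9297]}
{'time': 0.1, 'qpos': array([ 9.79987407e-01,  2.87146071e-01,  1.57804348e+00,  1.24442530e-05,
        1.27858687e+00, -1.50001187e-01]), 'dq': array([ 0.0006436 , -0.00264695, -0.00271739,  0.0009739 , -0.00221022,
       -0.00203782]), 'joint_efforts': array([ 1.24309649e-03, -4.07296371e+01, -2.93699670e+01, -1.05606509e-04,
        3.41757324e-03, -1.59727996e-06]), 'eef_pos': array([0.28763804, 0.60998826, 0.23003251]), 'tcp_rot': array([ 2.18625362e-01,  9.75808259e-01, -1.01567866e-03, -4.00807461e-04]), 'contact_force': array([-0.66438358, -0.07402667, -0.40159402]), 'wrist_torque': array([-0.02115326, -0.00372696, -0.02263219]), 'finger_force': 0.0, 'opening': 1.001473109646395}
```

View pics/scene0.png

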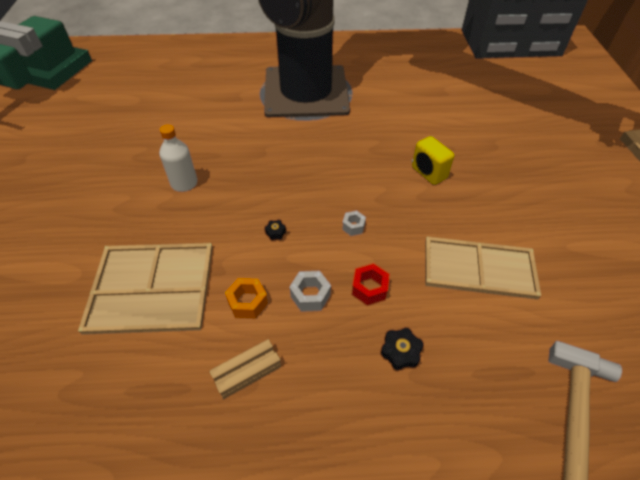

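View pics/side0.png

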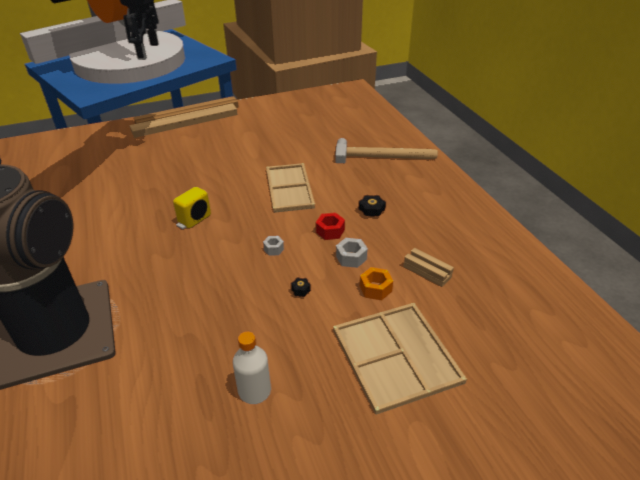

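Candidates, by scene pixel:
- **Large nut:** steel (310,290). The orange (246,297) and red (371,284) nuts are decoys.
- **Small nut:** steel (354,222).
- **Large knob:** black (402,348). **Small knob:** black (275,230).
- **Block:** (247,368).
- **Trays:** three-bay (150,287), two-bay (482,267).
- **Not part of the job:** hammer (585,400), tape (433,160), bottle (178,160).

Next I'll fit the poses with both cameras.

```bash
cat > fit.py <<'E'
import numpy as np, cv2
from scipy.optimize import minimize
def prism(xy,z0,z1): return np.vstack([np.c_[xy,np.full(len(xy),z)] for z in (z0,z1)])/1000
def ngon(n,r,off=0):
    a=np.deg2rad(off)+np.arange(n)*2*np.pi/n; return r*np.c_[np.cos(a),np.sin(a)]
def box(a,b): return np.array([[a,b],[-a,b],[-a,-b],[a,-b]])/2
M={"large_nut":prism(ngon(6,31.75,30),0,29),"small_nut":prism(ngon(6,20.8,30),0,22),
"large_knob":np.vstack([prism(ngon(24,30),8,28),prism(ngon(24,18.5),0,8)]),
"small_knob":np.vstack([prism(ngon(24,18.3),6,24),prism(ngon(24,11.5),0,6)]),
"stop_block":prism(box(36,90),0,28),"two_bay_tray":prism(box(94,178),0,12),"three_bay_tray":prism(box(158,178),0,12)}
def proj(c,P):
    q=P@np.array(c["R"]).T+c["t"]; return np.c_[c["fx"]*q[:,0]/q[:,2]+c["cx"],c["fy"]*q[:,1]/q[:,2]+c["cy"]]
def pose(M_,p):
    c,s=np.cos(p[2]),np.sin(p[2]); return M_@np.array([[c,s,0],[-s,c,0],[0,0,1]])+[p[0],p[1],0]
def ground(c,u,v,z=0.):
    R=np.array(c["R"]);o=-R.T@c["t"];d=R.T@[(u-c["cx"])/c["fx"],(v-c["cy"])/c["fy"],1]
    return o+d*(z-o[2])/d[2]
S=4
def mask(c,name,p):
    """grabcut inside the dilated predicted hull, at scale S; returns hull-filled crop mask and origin"""
    h=proj(c,pose(M[name],p)); lo=np.floor(h.min(0)-12).astype(int); hi=np.ceil(h.max(0)+12).astype(int)
    im=cv2.resize(c["img"][lo[1]:hi[1],lo[0]:hi[0]],None,fx=S,fy=S,interpolation=cv2.INTER_CUBIC)
    m=np.full(im.shape[:2],cv2.GC_BGD,np.uint8)
    H=cv2.convexHull(((h-lo+.5)*S).astype(np.int32)); a=np.zeros_like(m); cv2.fillConvexPoly(a,H,1)
    m[cv2.dilate(a,np.ones((8*S,8*S)))>0]=cv2.GC_PR_BGD; m[a>0]=cv2.GC_PR_FGD
    cv2.grabCut(im,m,None,np.zeros((1,65)),np.zeros((1,65)),4,cv2.GC_INIT_WITH_MASK)
    f=cv2.morphologyEx(((m==1)|(m==3)).astype(np.uint8),cv2.MORPH_OPEN,np.ones((S,S)))
    cs,_=cv2.findContours(f,cv2.RETR_EXTERNAL,cv2.CHAIN_APPROX_NONE)
    o=np.zeros_like(f); cv2.fillConvexPoly(o,cv2.convexHull(max(cs,key=cv2.contourArea)),1); return o,lo
def fit(cams,name,p0):
    p=np.array(p0,float)
    for _ in range(2):
        ms=[mask(c,name,p) for c in cams]
        def cost(q,only=None):
            e=0
            for i,(c,(m,lo)) in enumerate(zip(cams,ms)):
                if only is not None and i!=only: continue
                a=np.zeros_like(m); h=((proj(c,pose(M[name],q))-lo+.5)*S-.5)*16
                cv2.fillConvexPoly(a,cv2.convexHull(h.astype(np.int32)),1,shift=4)
                e+=(a&m).sum()/max(1,(a|m).sum())
            return -e
        def opt(q0,only=None): return min((minimize(cost,q0,args=(only,),method="Nelder-Mead",options=dict(initial_simplex=q0+np.vstack([np.zeros(3),np.diag([.006,.006,.15])]))) for q0 in [q0+np.array([0,0,d]) for d in (-.3,0,.3)]),key=lambda r:r.fun)
        r=opt(p); p=r.x
    return p,-r.fun/len(cams),[opt(p,i).x for i in range(len(cams))]
E
python3 - <<'E'
from plant import ctrl
from fit import *
import json
cams=[ctrl.read_camera(n) for n in("scene","side")]; ims=[c["img"].copy() for c in cams]
g={"large_knob":(402,346,.02,0),"small_nut":(354,222,.015,0),"large_nut":(310,288,.02,0),"small_knob":(275,229,.018,0),"stop_block":(247,366,.02,None),"two_bay_tray":(482,266,.01,0),"three_bay_tray":(150,287,.01,0)}
out={}
for n,(u,v,z,y) in g.items():
    P=ground(cams[0],u,v,z)
    if y is None:
        d=ground(cams[0],274,349)-ground(cams[0],215,381); y=np.arctan2(-d[0],d[1])
    p,s,each=fit(cams,n,[P[0],P[1],y]); out[n]=p.tolist()
    print(n,P[:2].round(3),"->",p.round(4),"iou",round(s,3),[e.round(4).tolist() for e in each])
    for c,im in zip(cams,ims): cv2.polylines(im,[cv2.convexHull(proj(c,pose(M[n],p)).astype(np.float32)).round().astype(np.int32)],1,(0,255,255),1)
for n,(u,v,z) in {"bottle":(183,188,0),"tape":(433,175,0),"orange":(246,297,.02),"red":(371,284,.02)}.items(): print(n,ground(cams[0],u,v,z).round(3))
json.dump(out,open("poses.json","w"))
a=cv2.resize(ims[0][200:410,70:550],(800,350)); b=cv2.resize(ims[1][150:420,240:480],(284,320))
cv2.imwrite("pics/fit.png",a[:,:,::-1]);
E
```

```text
large_knob [0.664 0.118] -> [ 0.6656  0.1165 -0.426 ] iou 0.881 [[0.666, 0.1178, -0.4293], [0.6632, 0.1148, 0.0217]]
small_nut [0.424 0.072] -> [0.4227 0.0733 0.1452] iou 0.936 [[0.4228, 0.0724, 0.1604], [0.4229, 0.0743, 0.2109]]
large_nut [ 0.56 -0.01] -> [ 0.5623 -0.0085  0.0095] iou 0.941 [[0.5617, -0.0098, -0.0198], [0.563, -0.0074, 0.0235]]
small_knob [ 0.435 -0.066] -> [ 0.4348 -0.0654  0.3452] iou 0.878 [[0.4337, -0.0656, 0.0167], [0.4347, -0.0639, 0.3597]]
stop_block [ 0.683 -0.102] -> [ 0.6839 -0.1029  0.4957] iou 0.947 [[0.6837, -0.1031, 0.4933], [0.6848, -0.1022, 0.5135]]
two_bay_tray [0.525 0.275] -> [ 0.5233  0.274  -0.1963] iou 0.95 [[0.5231, 0.2737, -0.1954], [0.5234, 0.2755, -0.1832]]
three_bay_tray [ 0.539 -0.263] -> [ 0.5366 -0.2622 -0.0088] iou 0.971 [[0.535, -0.261, -0.0194], [0.5367, -0.2641, -0.0129]]
bottle [ 0.309 -0.245  0.   ]
tape [0.296 0.243 0.   ]
orange [ 0.571 -0.109  0.02 ]
red [0.557 0.086 0.02 ]
```

View pics/fit.png

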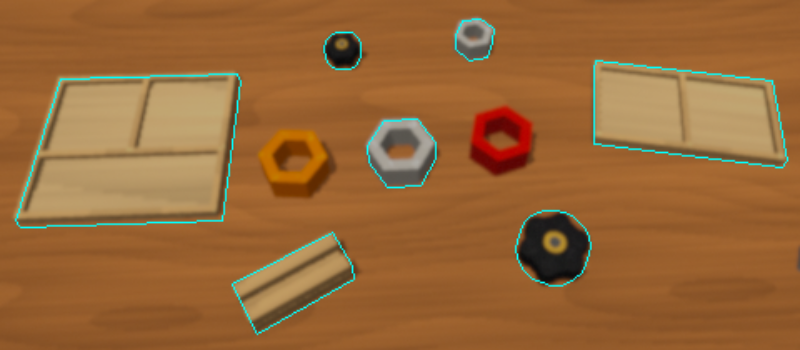

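The overlay matches all seven shapes. The steel nut at the crop centre (400,152) is the right one, with the orange decoy at (293,162) and the red at (500,140). I'll start with the large knob.

```bash
cat > go.py <<'E'
import sys,json,numpy as np
from plant import ctrl
from scipy.spatial.transform import Rotation as Ro
def go(x,y,z,phi=None):
    s=ctrl.get_state();R=Ro.from_quat(s["tcp_rot"]).as_matrix();d=np.array([x,y,z])-s["eef_pos"]
    f=np.arctan2(R[1,1],R[0,1]); out=f"t{s['time']:.2f} shift cm {(R.T@d*100).round(2)} phi {f:.3f} tilt {R[:2,2].round(4)}"
    if phi is not None:
        e=(phi-f+np.pi/2)%np.pi-np.pi/2; c,n=np.cos(phi),np.sin(phi)
        if np.cos(f+e-phi)<0: c,n=-c,-n
        out+=f" rz {-e:.3f}; after turning: {100*(d[0]*n-d[1]*c):.2f} {100*(d[0]*c+d[1]*n):.2f} {-100*d[2]:.2f}"
    print(out,"open",round(s["opening"],3),"F",s["contact_force"].round(1),"grip",round(s["finger_force"],1))
if __name__=="__main__": go(*map(float,sys.argv[1:]))
E
python3 go.py .6656 .1165 .10 1.129
```

```text
t0.20 shift cm [-55.24 -28.51  13.08] phi 1.130 tilt [-0.0008 -0.0012] rz 0.001; after turning: 55.26 -28.47 13.05 open 0.998 F [ 0.4 -0.2 -0.7] grip 0.0
```

Request:
send_rows --series '[[[-4.6,-2.4,0.5,0,0,0,1],[-4.6,-2.4,0.5,0,0,0,1],[-4.6,-2.4,0.5,0,0,0,1],[-4.6,-2.4,0.5,0,0,0,1],[-4.6,-2.4,0.5,0,0,0,1],[-4.6,-2.4,0.5,0,0,0,1],[-4.6,-2.4,0.5,0,0,0,1],[-4.6,-2.4,0.5,0,0,0,1],[-4.6,-2.4,0.5,0,0,0,1],[-4.6,-2.4,0.5,0,0,0,1]]]' --force 40

```text
time: 1.45
eef_pos: [0.6023, 0.1957, 0.181]
tcp_rot: [0.219, 0.976, 0.0, -0.0]
contact_force: [0.8, 0.1, 0.0]
opening: 1.0
finger_force: 0.0
```

```bash
python3 go.py .6656 .1165 .06 1.129
```

```text
t1.45 shift cm [-9.1  -4.46 12.1 ] phi 1.130 tilt [-0.0001  0.0001] rz 0.001; after turning: 9.11 -4.46 12.10 open 1.0 F [0.8 0.1 0. ] grip 0.0
```

```bash
sed -i 's/100\*(d\[0\]\*n-d\[1\]\*c)/100*(d[1]*c-d[0]*n)/' go.py
```

Request:
send_rows --series '[[[-4.6,-2.2,3,0,0,0,1],[-4.5,-2.3,3,0,0,0,1],[0,0,4,0,0,0,1],[0,0,2,0,0,0,1],[0,0,0,0,0,0,1]]]'

```text
time: 2.08
eef_pos: [0.6629, 0.1181, 0.0591]
tcp_rot: [0.218, 0.976, -0.001, -0.002]
contact_force: [-0.2, 0.1, 0.8]
opening: 1.001
finger_force: 0.0
```

```bash
python3 go.py .6656 .1165 .006 1.129; python3 - <<'E'
from plant import ctrl
import cv2
for n in("wrist","scene"):
    c=ctrl.read_camera(n)
    cv2.imwrite(f"pics/{n}1.png",c["img"][:,:,::-1])
    if n=="wrist": print(c["hand_eye"].round(4).tolist(),c["fx"],c["cx"],c["cy"])
E
```

```text
t2.08 shift cm [-0.33 -0.02  5.31] phi 1.131 tilt [-0.0046 -0.0001] rz 0.002; after turning: -0.31 -0.03 5.31 open 1.001 F [-0.2  0.1  0.8] grip 0.0
[[0.0003, -0.95, -0.3123, 0.0789], [1.0, -0.0001, 0.0013, 0.0005], [-0.0013, -0.3123, 0.95, -0.1424], [0.0, 0.0, 0.0, 1.0]] 404.43739203918705 319.4785400154743 233.88601923262146
```

View pics/wrist1.png

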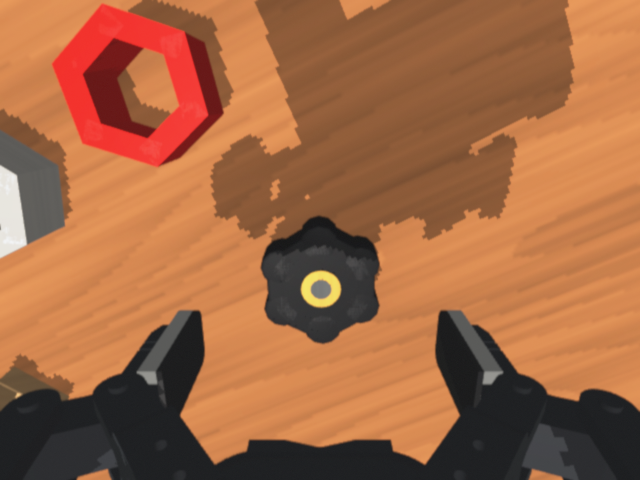

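Wrist view: the knob sits between the fingers with its brass centre at (321,290), hollows facing the pads, and the red nut is clear at (135,85). Descending and gripping.

Request:
send_rows --series '[[[-0.4,0,2.5,0,0,0,1],[0,0,2.0,0,0,0,1],[0,0,0.8,0,0,0,1],[0,0,0,0,0,0,0],[0,0,0,0,0,0,-1],[0,0,0,0,0,0,-1],[0,0,0,0,0,0,-1],[0,0,0,0,0,0,-1]]]'

```text
time: 3.18
eef_pos: [0.6695, 0.1159, 0.0096]
tcp_rot: [0.219, 0.976, 0.0, 0.001]
contact_force: [0.3, 0.1, 2.8]
opening: 0.639
finger_force: 42.0
```

```bash
python3 go.py .5317 .3162 .08 1.129
```

```text
t3.17 shift cm [20.99 12.24 -7.07] phi 1.130 tilt [0.0029 0.0002] rz 0.001; after turning: 21.02 12.21 -7.04 open 0.639 F [0.3 0.1 2.8] grip 42.0
```

Request:
send_rows --series '[[[0,0,-3.5,0,0,0,-1],[0.5,0.3,-3.5,0,0,0,-1],[4,2.3,0,0,0,0,-1],[4.5,2.7,0,0,0,0,-1],[4.5,2.7,0,0,0,0,-1],[4.5,2.7,0,0,0,0,-1],[3,1.5,0,0,0,0,-1],[0,0,0,0,0,0,-1]]]'

```text
time: 4.18
eef_pos: [0.5277, 0.3172, 0.0771]
tcp_rot: [0.217, 0.976, -0.001, -0.001]
contact_force: [0.2, 0.5, -1.2]
opening: 0.638
finger_force: 42.1
```

```bash
python3 go.py .5317 .3162 .0155 1.129
```

```text
t4.17 shift cm [-0.41  0.09  6.16] phi 1.134 tilt [-0.003  -0.0012] rz 0.005; after turning: -0.40 0.08 6.16 open 0.638 F [ 0.2  0.5 -1.2] grip 42.1
```

Request:
send_rows --series '[[[-0.4,0.1,2.5,0,0,0,-1],[0,0,2.5,0,0,0,-1],[0,0,0.8,0,0,0,-1],[0,0,0,0,0,0,-1],[0,0,0,0,0,0,-1]]]'

```text
time: 4.8
eef_pos: [0.5355, 0.3151, 0.0214]
tcp_rot: [0.219, 0.976, 0.0, 0.001]
contact_force: [-0.1, 1.7, 0.3]
opening: 0.638
finger_force: 42.0
```

```bash
python3 go.py .5317 .3162 .015 1.129; python3 - <<'E'
from plant import ctrl
import cv2
c=ctrl.read_camera("wrist"); cv2.imwrite(f"pics/w2.png",c["img"][:,:,::-1])
E
```

```text
t4.80 shift cm [ 0.39 -0.06  0.64] phi 1.130 tilt [0.0018 0.0006] rz 0.001; after turning: 0.39 -0.06 0.64 open 0.638 F [-0.1  1.7  0.3] grip 42.0
```

View pics/w2.png

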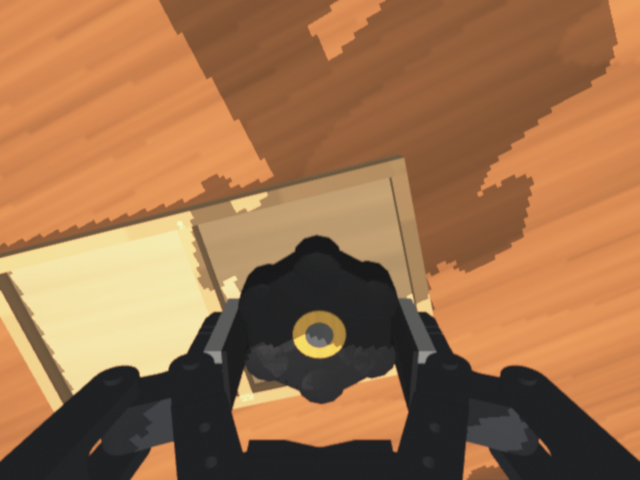

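Request:
send_rows --series '[[[0.4,0,0.3,0,0,0,-1],[0,0,0.3,0,0,0,-1],[0,0,0,0,0,0,-1]]]'

```text
time: 5.22
eef_pos: [0.5308, 0.317, 0.0146]
tcp_rot: [0.219, 0.976, 0.0, -0.0]
contact_force: [-1.0, -0.3, 0.9]
opening: 0.637
finger_force: 42.3
```

```bash
python3 go.py .5317 .3162 .0150 1.129
```

```text
t5.22 shift cm [-0.12 -0.03 -0.04] phi 1.130 tilt [-0.0001  0.0001] rz 0.001; after turning: -0.12 -0.03 -0.04 open 0.637 F [-1.  -0.3  0.9] grip 42.3
```

Request:
send_rows --series '[[[0,0,0,0,0,0,0.6],[0,0,0,0,0,0,0.6],[0,0,-2,0,0,0,0.7],[0,0,-3,0,0,0.16,1],[0,0,-2,0,0,0.16,1],[0,0,0,0,0,0.16,1],[0,0,0,0,0,0.16,1],[0,0,0,0,0,0.16,1],[0,0,0,0,0,0.16,1],[0,0,0,0,0,0,1]]]'

```text
time: 6.48
eef_pos: [0.5314, 0.317, 0.0858]
tcp_rot: [0.644, 0.765, 0.001, 0.0]
contact_force: [0.4, -1.0, -0.0]
opening: 0.997
finger_force: 0.0
```

```bash
python3 go.py .4227 .0733 .06 .17
```

```text
t6.47 shift cm [-22.15 -14.88   2.55] phi 0.172 tilt [0.0018 0.0007] rz 0.002; after turning: -22.18 -14.84 2.58 open 0.997 F [ 0.4 -1.  -0. ] grip 0.0
```

Request:
send_rows --series '[[[-3.7,-2.5,0,0,0,0,1],[-3.7,-2.5,0,0,0,0,1],[-3.7,-2.5,0,0,0,0,1],[-3.7,-2.5,0,0,0,0,1],[-3.7,-2.5,1,0,0,0,1],[-3.7,-2.4,1.5,0,0,0,1],[0,0,0,0,0,0,1],[0,0,0,0,0,0,1]]]'

```text
time: 7.48
eef_pos: [0.4226, 0.0728, 0.0603]
tcp_rot: [0.644, 0.765, 0.001, 0.001]
contact_force: [-0.1, 0.4, -0.4]
opening: 1.002
finger_force: 0.0
```

```bash
python3 go.py .4227 .0733 .003 .17; python3 - <<'E'
from plant import ctrl
import cv2
c=ctrl.read_camera("wrist"); cv2.imwrite(f"pics/w3.png",c["img"][:,:,::-1])
E
```

```text
t7.47 shift cm [0.05 0.01 5.73] phi 0.171 tilt [0.0022 0.0001] rz 0.001; after turning: 0.05 0.02 5.73 open 1.002 F [-0.1  0.4 -0.4] grip 0.0
```

View pics/w3.png

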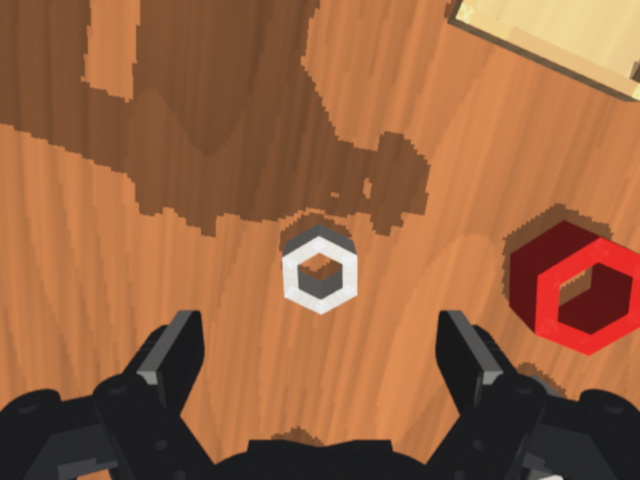

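The steel small nut is centred at (320,275) with its flats facing the pads.

Request:
send_rows --series '[[[-0.1,0,2.7,0,0,0,1],[0,0,2,0,0,0,1],[0,0,1,0,0,0,1],[0,0,0,0,0,0,-1],[0,0,0,0,0,0,-1],[0,0,0,0,0,0,-1],[0,0,0,0,0,0,-1],[0,0,0,0,0,0,-1],[0,0,0,0,0,0,-1]]]' --force 50

```text
time: 8.65
eef_pos: [0.423, 0.0718, 0.0035]
tcp_rot: [0.645, 0.765, 0.001, 0.001]
contact_force: [-0.8, 1.4, 6.3]
opening: 0.408
finger_force: 50.8
```

```bash
python3 go.py .5149 .2318 .07 .17
```

```text
t8.65 shift cm [14.22 11.78 -6.63] phi 0.170 tilt [0.0025 0.    ] rz -0.000; after turning: 14.22 11.77 -6.65 open 0.408 F [-0.8  1.4  6.3] grip 50.8
```

Request:
send_rows --series '[[[0,0,-3,0,0,0,-1],[0,0,-3.6,0,0,0,-1],[3.6,3,0,0,0,0,-1],[3.6,3,0,0,0,0,-1],[3.6,3,0,0,0,0,-1],[3.4,2.8,0,0,0,0,-1],[0,0,1.5,0,0,0,-1],[0,0,0,0,0,0,-1],[0,0,0,0,0,0,-1]]]'

```text
time: 9.78
eef_pos: [0.5129, 0.2306, 0.0526]
tcp_rot: [0.645, 0.764, -0.001, -0.001]
contact_force: [0.2, 0.3, -0.9]
opening: 0.406
finger_force: 50.4
```

```bash
python3 go.py .5149 .2318 .0095 .17; python3 - <<'E'
from plant import ctrl
import cv2
c=ctrl.read_camera("wrist"); cv2.imwrite(f"pics/w4.png",c["img"][:,:,::-1])
E
```

```text
t9.78 shift cm [0.08 0.23 4.3 ] phi 0.169 tilt [-0.0021 -0.0007] rz -0.001; after turning: 0.08 0.22 4.31 open 0.406 F [ 0.2  0.3 -0.9] grip 50.4
```

View pics/w4.png

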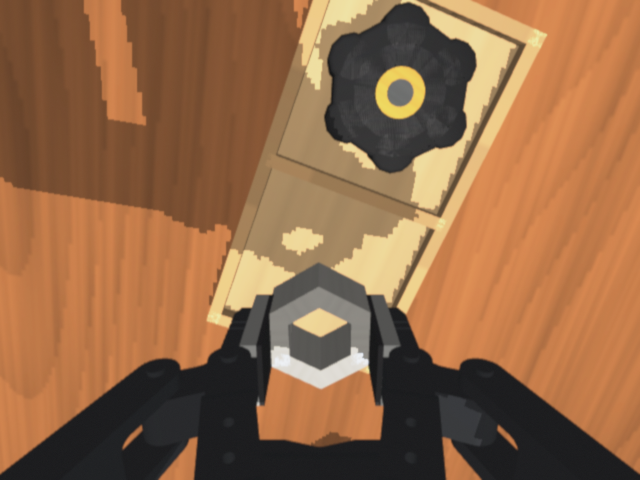

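The large knob lies flat in its bay at (400,92). The nut is held over the other bay, so I'm lowering it.

Request:
send_rows --series '[[[0.1,0.2,2.2,0,0,0,-1],[0,0,1.3,0,0,0,-1],[0,0,0.5,0,0,0,-1],[0,0,0,0,0,0,-1]]]'

```text
time: 10.32
eef_pos: [0.5156, 0.2328, 0.0132]
tcp_rot: [0.645, 0.765, -0.0, -0.0]
contact_force: [0.8, 0.1, -1.8]
opening: 0.41
finger_force: 50.5
```

```bash
python3 go.py .5149 .2318 .009 .17
```

```text
t10.32 shift cm [-0.08 -0.09  0.42] phi 0.170 tilt [-0.0006 -0.0002] rz -0.000; after turning: -0.08 -0.09 0.42 open 0.41 F [ 0.8  0.1 -1.8] grip 50.5
```

Request:
send_rows --series '[[[-0.1,-0.1,0.4,0,0,0,-1],[0,0,0,0,0,0,-1],[0,0,0,0,0,0,0],[0,0,0,0,0,0,0],[0,0,-1.5,0,0,0,0.05],[0,0,-3.5,0,0,0,0.5],[0,0,-2,0,0,0.16,1],[0,0,0,0,0,0,1]]]' --force 70

```text
time: 11.32
eef_pos: [0.5171, 0.2324, 0.0826]
tcp_rot: [0.703, 0.711, 0.003, 0.002]
contact_force: [0.4, 0.4, -1.0]
opening: 0.996
finger_force: 0.0
```

```bash
python3 go.py .5623 -.0085 .06 .01
```

```text
t11.32 shift cm [-24.15   4.23   2.25] phi 0.012 tilt [0.006  0.0015] rz 0.002; after turning: -24.14 4.28 2.26 open 0.996 F [ 0.4  0.4 -1. ] grip 0.0
```

Request:
send_rows --series '[[[-4.8,0.8,0,0,0,0,1],[-4.8,0.9,0,0,0,0,1],[-4.8,0.9,0,0,0,0,1],[-4.8,0.9,0,0,0,0,1],[-4.9,0.7,0.5,0,0,0,1],[0,0,1.8,0,0,0,1],[0,0,0,0,0,0,1],[0,0,0,0,0,0,1]]]'

```text
time: 12.32
eef_pos: [0.5587, -0.0074, 0.0557]
tcp_rot: [0.703, 0.711, -0.0, -0.001]
contact_force: [1.3, 0.4, 0.4]
opening: 1.0
finger_force: 0.0
```

```bash
python3 go.py .5623 -.0085 .006 .01; python3 - <<'E'
from plant import ctrl
import cv2
c=ctrl.read_camera("wrist"); cv2.imwrite(f"pics/w5.png",c["img"][:,:,::-1])
E
```

```text
t12.32 shift cm [-0.11  0.36  4.97] phi 0.012 tilt [-0.0014  0.0005] rz 0.002; after turning: -0.11 0.36 4.97 open 1.0 F [1.3 0.4 0.4] grip 0.0
```

View pics/w5.png

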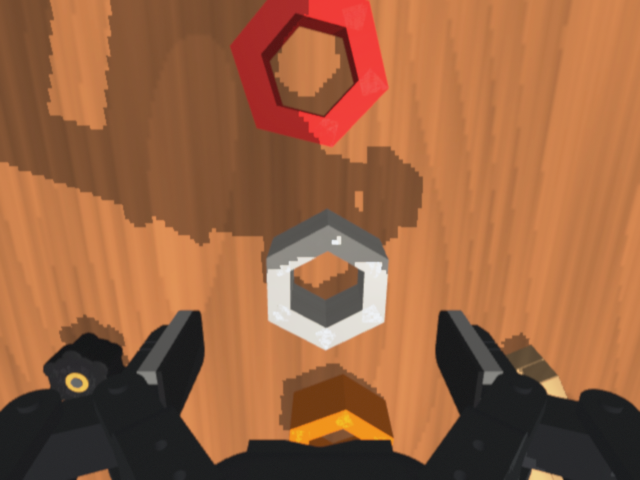

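The steel large nut is at (327,292) with flats square to the pads, and both decoys are clear of the fingers.

Request:
send_rows --series '[[[-0.3,0.35,2,0,0,0,1],[0,0,2,0,0,0,1],[0,0,1,0,0,0,1],[0,0,0,0,0,0,-1],[0,0,0,0,0,0,-1],[0,0,0,0,0,0,-1],[0,0,0,0,0,0,-1],[0,0,0,0,0,0,-1]]]' --force 70

```text
time: 13.38
eef_pos: [0.5636, -0.0118, 0.0071]
tcp_rot: [0.704, 0.711, 0.0, 0.001]
contact_force: [0.2, 0.5, 2.7]
opening: 0.629
finger_force: 78.0
```

```bash
python3 -c "
import json;from fit import *
p=json.load(open('poses.json'))['three_bay_tray']
print(pose(np.array([[-.032,.043,0],[-.032,-.043,0],[.044,0,0]]),p).round(4))"; python3 go.py .505 -.219 .075 .01
```

```text
[[ 0.505  -0.219   0.    ]
 [ 0.5042 -0.305   0.    ]
 [ 0.5806 -0.2626  0.    ]]
t13.38 shift cm [-20.66  -6.06  -6.79] phi 0.010 tilt [ 0.0015 -0.0002] rz -0.000; after turning: -20.66 -6.07 -6.79 open 0.629 F [0.2 0.5 2.7] grip 78.0
```

Request:
send_rows --series '[[[0,0,-3.3,0,0,0,-1],[0,0,-3.6,0,0,0,-1],[-4,-1.2,0,0,0,0,-1],[-4.3,-1.2,0,0,0,0,-1],[-4.3,-1.2,0,0,0,0,-1],[-4.2,-1.2,0,0,0,0,-1],[-3.8,-1.2,0,0,0,0,-1],[0,0,3,0,0,0,-1],[0,0,0,0,0,0,-1],[0,0,0,0,0,0,-1]]]'

```text
time: 14.62
eef_pos: [0.5046, -0.2176, 0.0449]
tcp_rot: [0.703, 0.711, -0.0, -0.001]
contact_force: [-0.1, 0.2, -3.5]
opening: 0.63
finger_force: 77.1
```

```bash
python3 go.py .505 -.219 .013 .01
```

```text
t14.62 shift cm [-0.15  0.05  3.19] phi 0.011 tilt [-0.0013  0.0009] rz 0.001; after turning: -0.14 0.04 3.19 open 0.63 F [-0.1  0.2 -3.5] grip 77.1
```

Request:
send_rows --series '[[[-0.2,0,1.7,0,0,0,-1],[0,0,1.0,0,0,0,-1],[0,0,0.4,0,0,0,-1],[0,0,0,0,0,0,-1],[0,0,0,0,0,0,-1]]]'

```text
time: 15.25
eef_pos: [0.5054, -0.2204, 0.0147]
tcp_rot: [0.704, 0.711, 0.0, 0.0]
contact_force: [0.1, -0.4, -2.7]
opening: 0.628
finger_force: 77.2
```

```bash
python3 go.py .505 -.219 .0125 .01
```

```text
t15.25 shift cm [ 0.14 -0.04  0.22] phi 0.010 tilt [ 0.0007 -0.0005] rz 0.000; after turning: 0.14 -0.04 0.22 open 0.628 F [ 0.1 -0.4 -2.7] grip 77.2
```

Request:
send_rows --series '[[[0.1,0,0.2,0,0,0,-1],[0,0,0,0,0,0,-1],[0,0,0,0,0,0,0.55],[0,0,0,0,0,0,0.55],[0,0,-2,0,0,0,0.7],[0,0,-4,0,0,0,1],[0,0,-1,0,0,0,1],[0,0,0,0,0,0,1]]]' --force 35

```text
time: 16.25
eef_pos: [0.5056, -0.2197, 0.0833]
tcp_rot: [0.704, 0.711, 0.0, 0.001]
contact_force: [-0.6, 1.0, 0.4]
opening: 1.003
finger_force: 0.0
```

```bash
python3 go.py .4348 -.0654 .06 .01
```

```text
t16.25 shift cm [15.5  -6.93  2.29] phi 0.010 tilt [ 0.002  -0.0014] rz 0.000; after turning: 15.50 -6.93 2.33 open 1.003 F [-0.6  1.   0.4] grip 0.0
```

Request:
send_rows --series '[[[3.9,-1.7,0,0,0,0,1],[3.9,-1.7,0,0,0,0,1],[3.9,-1.8,0,0,0,0,1],[3.8,-1.7,0.5,0,0,0,1],[0,0,1.8,0,0,0,1],[0,0,0,0,0,0,1],[0,0,0,0,0,0,1]]]'

```text
time: 17.12
eef_pos: [0.4344, -0.0652, 0.059]
tcp_rot: [0.704, 0.71, -0.0, -0.0]
contact_force: [0.4, -0.2, -0.7]
opening: 0.999
finger_force: 0.0
```

```bash
python3 go.py .4348 -.0654 .005 .01; python3 - <<'E'
from plant import ctrl
import cv2
c=ctrl.read_camera("wrist"); cv2.imwrite(f"pics/w6.png",c["img"][:,:,::-1])
E
```

```text
t17.12 shift cm [-0.02  0.04  5.4 ] phi 0.009 tilt [-0.0008  0.0003] rz -0.001; after turning: -0.02 0.04 5.40 open 0.999 F [ 0.4 -0.2 -0.7] grip 0.0
```

View pics/w6.png

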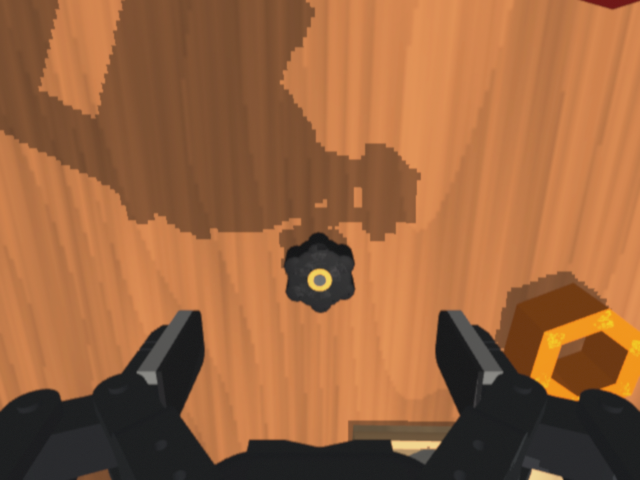

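The small knob is centred at (320,280) with hollows facing the pads, and the orange nut is clear at right.

Request:
send_rows --series '[[[-0.2,0,2.4,0,0,0,1],[0,0,2,0,0,0,1],[0,0,1,0,0,0,1],[0,0,0,0,0,0,-1],[0,0,0,0,0,0,-1],[0,0,0,0,0,0,-1],[0,0,0,0,0,0,-1],[0,0,0,0,0,0,-1],[0,0,0,0,0,0,-1]]]'

```text
time: 18.3
eef_pos: [0.4354, -0.0673, 0.0063]
tcp_rot: [0.704, 0.711, 0.0, 0.001]
contact_force: [-1.7, 0.9, 5.7]
opening: 0.385
finger_force: 35.1
```

```bash
python3 go.py .5042 -.305 .08 .01
```

```text
t18.30 shift cm [-23.84   6.65  -7.34] phi 0.010 tilt [ 0.0017 -0.0007] rz 0.000; after turning: -23.83 6.64 -7.37 open 0.385 F [-1.7  0.9  5.7] grip 35.1
```

Request:
send_rows --series '[[[0,0,-3.5,0,0,0,-1],[0,0,-3.8,0,0,0,-1],[-4.7,1.3,0,0,0,0,-1],[-4.8,1.3,0,0,0,0,-1],[-4.8,1.3,0,0,0,0,-1],[-4.8,1.4,0,0,0,0,-1],[-4.7,1.3,0,0,0,0,-1],[0,0,3.5,0,0,0,-1],[0,0,0,0,0,0,-1],[0,0,0,0,0,0,-1]]]'

```text
time: 19.55
eef_pos: [0.5027, -0.3036, 0.0434]
tcp_rot: [0.703, 0.711, -0.0, -0.0]
contact_force: [0.1, -1.0, -0.2]
opening: 0.387
finger_force: 35.0
```

```bash
python3 go.py .5042 -.305 .012 .01
```

```text
t19.55 shift cm [-0.14  0.16  3.14] phi 0.011 tilt [-0.0006  0.0006] rz 0.001; after turning: -0.14 0.15 3.14 open 0.387 F [ 0.1 -1.  -0.2] grip 35.0
```

Request:
send_rows --series '[[[-0.1,0.1,1.7,0,0,0,-1],[0,0,1.0,0,0,0,-1],[0,0,0.3,0,0,0,-1],[0,0,0,0,0,0,-1],[0,0,0,0,0,0,-1]]]'

```text
time: 20.18
eef_pos: [0.5041, -0.3055, 0.0137]
tcp_rot: [0.704, 0.711, 0.0, 0.0]
contact_force: [0.1, 0.3, -0.5]
opening: 0.389
finger_force: 35.0
```

```bash
python3 go.py .5042 -.305 .0115 .01
```

```text
t20.18 shift cm [0.05 0.01 0.22] phi 0.010 tilt [ 0.0005 -0.0005] rz 0.000; after turning: 0.05 0.01 0.22 open 0.389 F [ 0.1  0.3 -0.5] grip 35.0
```

Request:
send_rows --series '[[[0,0,0.2,0,0,0,-1],[0,0,0,0,0,0,-1],[0,0,0,0,0,0,0],[0,0,0,0,0,0,0],[0,0,-1.5,0,0,0,0.05],[0,0,-3,0,0,0,0.5],[0,0,-3,0,0,-0.16,1],[0,0,0,0,0,-0.16,1],[0,0,0,0,0,-0.17,1],[0,0,0,0,0,0,1]]]'

```text
time: 21.42
eef_pos: [0.5042, -0.3055, 0.0875]
tcp_rot: [0.511, 0.86, -0.0, 0.001]
contact_force: [-0.0, 0.4, -0.4]
opening: 1.002
finger_force: 0.0
```

```bash
python3 go.py .6839 -.1029 .06 .4957
```

```text
t21.43 shift cm [ 9.22 25.47  2.76] phi 0.498 tilt [ 0.0012 -0.001 ] rz 0.002; after turning: 9.28 25.44 2.75 open 1.002 F [-0.   0.4 -0.4] grip 0.0
```

Request:
send_rows --series '[[[1.5,4.2,0,0,0,0,1],[1.6,4.3,0,0,0,0,1],[1.6,4.3,0,0,0,0,1],[1.5,4.2,0,0,0,0,1],[1.5,4.3,0,0,0,0,1],[1.5,4.2,0.7,0,0,0,1],[0,0,2,0,0,0,1],[0,0,0,0,0,0,1],[0,0,0,0,0,0,1]]]'

```text
time: 22.55
eef_pos: [0.6828, -0.1033, 0.0592]
tcp_rot: [0.511, 0.86, -0.0, -0.0]
contact_force: [-0.1, -0.7, -0.8]
opening: 0.999
finger_force: 0.0
```

```bash
python3 go.py .6839 -.1029 .007 .4957; python3 - <<'E'
from plant import ctrl
import cv2
c=ctrl.read_camera("wrist"); cv2.imwrite(f"pics/w7.png",c["img"][:,:,::-1])
E
```

```text
t22.55 shift cm [-0.02  0.12  5.22] phi 0.498 tilt [-0.001   0.0001] rz 0.002; after turning: -0.02 0.12 5.22 open 0.999 F [-0.1 -0.7 -0.8] grip 0.0
```

View pics/w7.png

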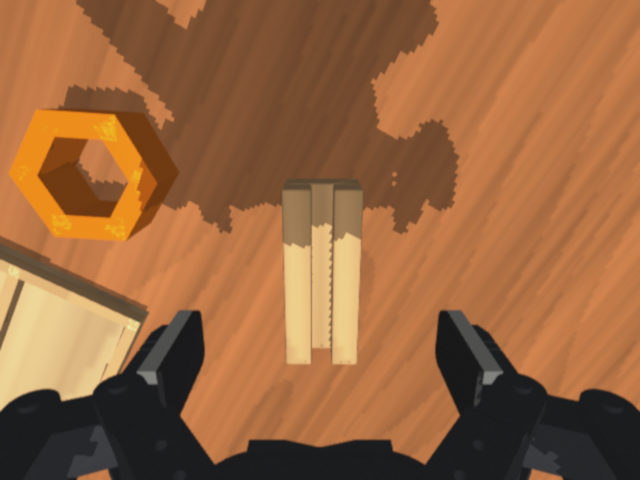

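The block is centred at (322,272), aligned with the pads, and the orange nut is clear.

Request:
send_rows --series '[[[-0.1,0.1,2.2,0,0,0,1],[0,0,2,0,0,0,1],[0,0,1,0,0,0,1],[0,0,0,0,0,0,-1],[0,0,0,0,0,0,-1],[0,0,0,0,0,0,-1],[0,0,0,0,0,0,-1],[0,0,0,0,0,0,-1],[0,0,0,0,0,0,-1]]]'

```text
time: 23.72
eef_pos: [0.6858, -0.1029, 0.0085]
tcp_rot: [0.51, 0.86, 0.0, 0.001]
contact_force: [-0.1, -0.4, 4.8]
opening: 0.413
finger_force: 37.1
```

Request:
send_rows --series '[[[0,0,-3,0,0,0,-1],[0,0,-3.5,0,0,0.16,-1],[0,0,-1,0,0,0.16,-1],[0,0,0,0,0,0.18,-1],[0,0,0,0,0,0,-1]]]'

```text
time: 24.35
eef_pos: [0.6841, -0.1024, 0.0814]
tcp_rot: [0.706, 0.708, -0.0, -0.001]
contact_force: [-0.3, -0.2, -1.6]
opening: 0.412
finger_force: 36.5
```

```bash
python3 go.py .5806 -.2626 .06 -.009
```

```text
t24.35 shift cm [-15.99 -10.38   2.15] phi 0.002 tilt [-0.0018  0.0006] rz 0.011; after turning: -16.11 -10.20 2.14 open 0.412 F [-0.3 -0.2 -1.6] grip 36.5
```

Request:
send_rows --series '[[[-4,-2.6,0,0,0,0.01,-1],[-4,-2.6,0,0,0,0,-1],[-4,-2.5,0,0,0,0,-1],[-4,-2.6,0,0,0,0,-1],[0,0,3,0,0,0,-1],[0,0,0,0,0,0,-1],[0,0,0,0,0,0,-1]]]'

```text
time: 25.22
eef_pos: [0.5808, -0.2614, 0.0522]
tcp_rot: [0.71, 0.704, -0.0, -0.0]
contact_force: [0.1, 0.2, -0.5]
opening: 0.412
finger_force: 36.4
```

```bash
python3 go.py .5806 -.2626 .0145 -.009
```

```text
t25.23 shift cm [-0.12 -0.02  3.77] phi -0.008 tilt [-0.0005  0.0004] rz 0.001; after turning: -0.12 -0.02 3.77 open 0.412 F [ 0.1  0.2 -0.5] grip 36.4
```

Request:
send_rows --series '[[[-0.1,0,2.2,0,0,0,-1],[0,0,1.1,0,0,0,-1],[0,0,0.2,0,0,0,-1],[0,0,0,0,0,0,-1],[0,0,0,0,0,0,-1]]]'

```text
time: 25.85
eef_pos: [0.5812, -0.2632, 0.0179]
tcp_rot: [0.711, 0.704, 0.0, 0.001]
contact_force: [0.3, 0.3, -0.1]
opening: 0.413
finger_force: 36.5
```

```bash
python3 go.py .5806 -.2626 .014 -.009
```

```text
t25.85 shift cm [ 0.06 -0.06  0.39] phi -0.010 tilt [ 0.001  -0.0007] rz -0.001; after turning: 0.06 -0.06 0.39 open 0.413 F [ 0.3  0.3 -0.1] grip 36.5
```

```bash
python3 - <<'E'
from plant import ctrl
import cv2
c=ctrl.read_camera("side"); cv2.imwrite(f"pics/s8.png",cv2.resize(c["img"][250:450,280:500,::-1],(660,600),interpolation=cv2.INTER_CUBIC))
E
```

View pics/s8.png

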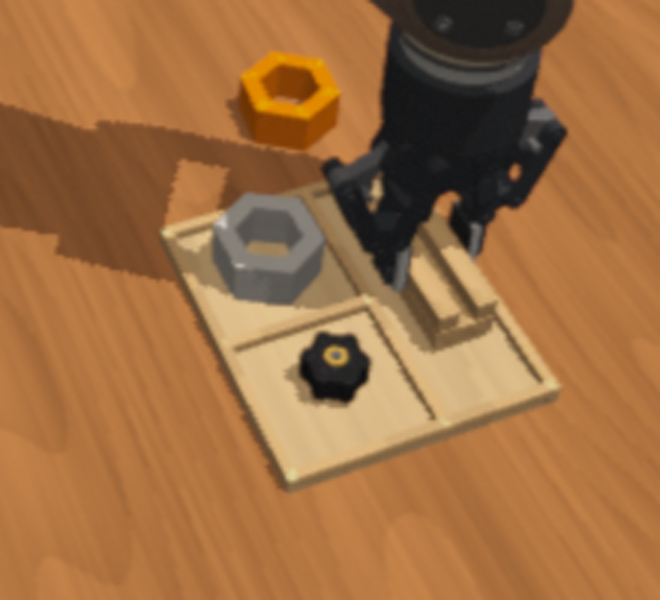

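The nut (268,245) and small knob (335,365) lie flat in their bays, and the block hangs about 4 mm above the long bay.

Request:
send_rows --series '[[[0,0,0.2,0,0,0,-1],[0,0,0.15,0,0,0,-1],[0,0,0,0,0,0,-1]]]'

```text
time: 26.28
eef_pos: [0.5805, -0.2628, 0.0136]
tcp_rot: [0.711, 0.704, -0.0, -0.0]
contact_force: [-0.7, -0.1, -0.4]
opening: 0.411
finger_force: 36.5
```

Request:
send_rows --series '[[[0,0,0,0,0,0,0.05],[0,0,0,0,0,0,0.05],[0,0,-1.5,0,0,0,0.05],[0,0,-3.5,0,0,0,0.5],[0,0,-5,0,0,0,1],[6,2,-5,0,0,0,1],[6,2,-4,0,0,0,1],[6,0,0,0,0,0,1],[6,0,0,0,0,0,1],[0,0,0,0,0,0,1]]]'

```text
time: 27.52
eef_pos: [0.615, -0.0426, 0.1875]
tcp_rot: [0.709, 0.706, 0.001, 0.0]
contact_force: [0.5, -0.7, -0.5]
opening: 1.002
finger_force: 0.0
```

```bash
python3 - <<'E'
from plant import ctrl
import cv2,numpy as np
ims=[ctrl.read_camera(n)["img"][:,:,::-1] for n in("scene","side")]
cv2.imwrite("pics/end.png",np.vstack([cv2.resize(ims[0][110:410,60:560],(500,300)),cv2.resize(ims[1][150:430,160:480],(343,300)).copy() if 0 else cv2.copyMakeBorder(cv2.resize(ims[1][150:430,160:480],(343,300)),0,0,0,157,0)]))
E
```

```text
(no output)
```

View pics/end.png

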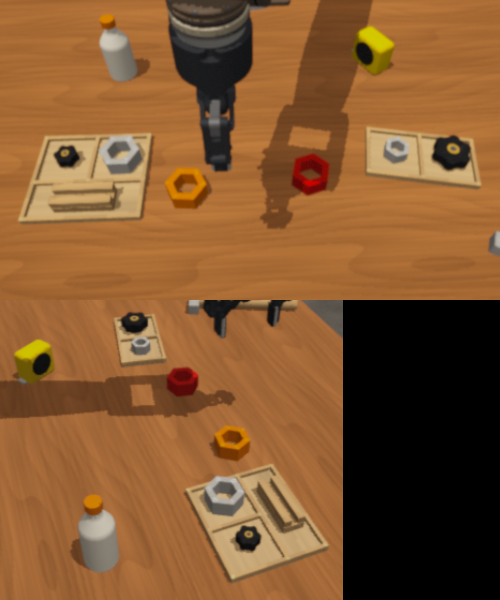

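All five pieces are flat in their bays: two-bay tray at (423,157) in the scene half, three-bay tray at (88,177). The decoys, bottle and tape haven't moved.

```bash
python3 -c "
from plant import ctrl
print(ctrl.sign_off())"
```

```text
the job is handed in; nothing more can be done
None
```

I made up both jig kits and handed the job in at about 28 s of robot time; the last pictures show all five pieces flat in their bays, with the glue bottle, tape measure and both look-alike nuts where they were.

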